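Slide the marked plate under the code reader

TASK

Push the big flat aluminium plate along the bench with the fingertips, through the flared mouth of the code reader and under its low bridge, until it is fully home against the end stop; then back away from it. Keep the plate flat on the bench all the way (never pick it up or tip it), and leave everything else on the bench where it is.

Things in the scene. Friction and masses are not known exactly. Their poses are not given: they have to be found in the camera images.
- plate: flat aluminium plate, 140 long (its x) x 92 wide (its y) x 16 thick, corners rounded 3, with a dull 34 square in the middle and a dark dot at each corner; about 0.5 kg (0.3 to 0.7). Origin: centre of its underside. Either end may lead. It starts before the reader's mouth, off the lane's axis and askew. Wider than most grippers open
- reader: code reader fixed to the bench: a straight lane along its +x (mouth to end stop) under a low bridge. Origin on the bench, on the lane's axis, below the bridge's middle. Bridge: x -30 to 30, y -68 to 68, underside 20 high (4 above the plate), top 42. Side rails 20 high, inner faces y = +-50 (4 play each side). End stop across the lane: face at x = 70, 16 high. The bench is the floor
- seat (a point): point on the bench where the plate's origin lies when fully home (same point and axes as the reader's origin). The plate then reaches from x = -70 to 70: its rear end sticks out 40 in front of the bridge, level with the open end of the flared guides
- mouth (a point): point on the bench on the lane's axis, 65 before the seat, between the flared guides: these are 20 high, their inner faces widen from +-52 at x = -39 (reader's frame) to +-70 at x = -70; nothing of the reader lies before x = -71 or beyond y = +-80 but a thin lead
- offcut: small square aluminium offcut, 55 x 55 x 16, near the lane (NOT the plate to push); loose, to be left alone. Origin: centre of its underside
- mug: white mug, radius 38, 90 high, beside the reader; loose, to be left alone. Origin: centre of its underside
- tape: grey ring (tape core), radius 36, 19 high; loose, to be left alone. Origin: centre of its underside
- puck: grey round puck, radius 26, 32 high; loose, to be left alone. Origin: centre of its underside
- driver: screwdriver 170 long lying on the bench; loose, to be left alone. Origin: on the bench under about its middle
- mouse: black computer mouse 100 x 62 x 22; loose, to be left alone. Origin: centre of its underside
- carton: small cardboard carton 80 x 60 x 45; loose, to be left alone. Origin: centre of its underside
Things that resemble listed ones, but are neither listed nor needed, are in the scene too. Of the things that look like the plate, the largest one is meant.

How it is judged:
At the end, for the whole second after the job is handed in: the plate lies flat and still in the lane under the bridge, its leading end within 4 mm of the end stop, within 6 mm of the lane's axis and 0.1 rad of its direction (x of plate in the frame of reader between -0.004 and 0.004 m and y of plate in the frame of reader between -0.006 and 0.006 m and angle between the x axis of plate and the x axis of reader, either way round below 0.1 rad and height (world z) of plate below 0.003 m and angle between plate's own z axis and vertical below 0.04 rad and linear speed of plate below 0.01 m/s); the robot touches nothing.
It fails at once if the plate is lifted more than 6 mm (height (world z) of plate above 0.006 m).
It fails at once if the plate is tipped more than 0.1 rad (angle between plate's own z axis and vertical above 0.1 rad).
It fails at once if one of the other loose things is moved more than 20 mm (distance of any of offcut, mug, tape, puck, driver, mouse, carton from where it was at the start of the episode above 0.02 m).
It also fails if it takes over 64 s, if anything falls off the work surface, if the arm or the gripper's body presses on something with over 40 N, if the wrist force passes 120 N, or if a joint passes its speed limit or range.

ROBOT

A 7-joint arm with a two-finger parallel gripper is mounted at the origin on the work surface. World frame = base frame: x ahead of the robot, y to its left, z up, the work surface at z = 0. Lengths are in m, angles in rad, forces in N, time in s.
With the tool pointing down it reaches from about 0.425 to 0.875 m from the base axis. Payload 9.9 kg.
Tool frame: the origin (TCP) lies at the very end of the fingers, on their centre line; the grasp point (between the pads) lies 19 mm behind it; x points along the fingers, y is the direction in which the jaws open and shut, and the axes are right-handed (so a half turn about x gives the same grasp; the last joint's range is limited). The gripper opens to 85 mm and grips with 20 to 120 N. Pads are 22 mm wide; open, the fingers measure 114 mm over their backs; the gripper's body (76 mm by 85 mm) begins 54 mm behind the grasp point. The pads swing forward as they close: fully open they stand 13 mm farther back than shut.
Start: joints at [1.134, 0.576, 0.025, 1.437, -0.015, 1.129, -0.057], TCP at [0.233, -0.633, 0.231] pointing down, gripper open.
Joint ranges: [-2.76, 2.76], [-0.34, 2.15], [-1.52, 1.57], [0.19, 2.46], [-1.09, 4.23], [0.17, 1.99], [-2.82, 2.82]. Speed limits (rad/s): [2.22, 2.22, 3.01, 3.01, 3.14, 3.14, 3.14].

INTERFACE

Orientations are given as [roll, pitch, yaw] about the fixed x, y, z axes, in that order (R = Rz(yaw) Ry(pitch) Rx(roll)).
In Python, from bench import env, eyes gives the robot as it stands. The module is installed in compiled form; this text tells all that it offers.
- The arm moves only by the tool play_rows, never from a script. Its argument "commands" is a list of rows, each an object of numbers: "x", "y", "z": the shift along the tool's x, y, z in mm; "wx", "wy", "wz": the turn, a rotation vector about the tool's x, y, z in degrees; "hand": the closure in counts, from 0 (fully open) to 255 (shut). In form: [{"x": .., "y": .., "z": .., "wx": .., "wy": .., "wz": .., "hand": ..}, ...]. A call has 1 to 8 rows; each row shifts and turns the commanded pose from where the row before left it, along the tool's axes as they then stand; what a row does not reach is not made up. A row lasts 1/12 s, in which the tool goes at most 41.7 mm and 7.16 degrees, less where a joint would pass 70% of its speed; a pose out of reach is approached as far as the arm can. A call is refused whole if a number of a shift passes 41.7 or a number of a turn 7.16, either way. A call with a gripper value outside its range is refused whole. The fingers move at their own pace and stop on an object; the grip force is fixed at half the most. Time passes only in rows, so rows that do not move let the fingers close. It gives the time, the measured TCP pose, the force and the opening at its end, in the units of the state.
- env.get_state(): the state, without advancing time (a new reading comes with each control period).
- eyes.get_image(name): name is "side" or "top"; returns a dict with "image" (384x512x3 uint8, red, green, blue), "z_map" (384x512 float32, m along the optical axis (not along the pixel's ray), 0 where there is no reading), "fx", "fy", "cx", "cy" (pixels), "T" (4x4, takes a point from camera to world coordinates). Camera axes: x right, y down, z forward; pixel columns grow to the right and rows downward; lengths in m; the calibration is good to about 2 mm. A picture is of the moment at which its call begins.
- env.close_job(): hands the job in, once; it reports no verdict.
The state is a dict: "t": time; "joint_pos": joint angles; "qd": joint speeds; "joint_efforts": joint torques, N m; "position": TCP position; "orientation": TCP orientation; "wrist_force": force on the tool from outside, world axes, zero at the start; "torque": the same for the moment, N m; "opening": opening from 0.0 (shut) to 1.0 (fully open).
Only numpy, scipy, OpenCV 4.12 (cv2) and the standard library are available. Lean on these libraries where they do the work, as an engineer would, in place of code of your own. Each camera call takes 0.05 s, during which the arm holds its last target.

## Working session

There is one attempt and no reset: what is moved stays moved. The work goes in short steps, Python scripts to look and compute and a tool call to move; the robot and the scene stay as the last step left them, time stands still between calls to the robot, and variables do not carry over. Pictures are saved under pics/ and viewed, and the job is handed in when it is done.

Besides the shell and the picture viewer there is one more tool, called after "Emit:" by a JSON object that holds its "name" and its "arguments". play_rows: Moves the arm, as the interface text tells. Its arguments: {"type":"object","properties":{"commands":{"type":"array","items":{"type":"object","properties":{"x":{"type":"number"},"y":{"type":"number"},"z":{"type":"number"},"wx":{"type":"number"},"wy":{"type":"number"},"wz":{"type":"number"},"hand":{"type":"number"}}}}},"required":["commands"]}

```bash
mkdir -p pics; cat > h.py <<'E'
from bench import env, eyes
import numpy as np, cv2
def snap(n,f):
    d=eyes.get_image(n); np.savez('pics/'+f+'.npz',**d)
    cv2.imwrite('pics/'+f+'.png',cv2.resize(d['image'][:,:,::-1],(800,600),interpolation=cv2.INTER_CUBIC)); return d
def load(f): return np.load('pics/'+f+'.npz')
def onplane(d,u,v,z):
    T=d['T']; r=T[:3,:3]@np.array([(u-d['cx'])/d['fx'],(v-d['cy'])/d['fy'],1.]); o=T[:3,3]
    return o+r*(z-o[2])/r[2]
def proj(d,p):
    q=np.linalg.inv(d['T'])@np.append(p,1); return d['fx']*q[0]/q[2]+d['cx'],d['fy']*q[1]/q[2]+d['cy']
E
python3 - <<'E'
from h import *
for n in('top','side'):
    d=snap(n,n+'0'); print(n,d['T'].round(3).tolist(),d['fx'],d['cx'],d['cy'])
s=env.get_state(); print({k:np.round(v,3) for k,v in s.items()})
E
```

```text
top [[-0.008, -0.99, 0.142, 0.416], [-1.0, 0.011, 0.019, -0.041], [-0.021, -0.142, -0.99, 1.064], [0.0, 0.0, 0.0, 1.0]] 350.1545043786357 252.9381801696749 191.58382726743866
side [[0.99, -0.083, 0.112, 0.428], [-0.14, -0.591, 0.794, -0.867], [0.0, -0.802, -0.597, 0.662], [0.0, 0.0, 0.0, 1.0]] 443.2749761064403 254.97844261918024 198.1393393388326
{'t': np.float64(0.1), 'joint_pos': array([ 1.134,  0.576,  0.025,  1.438, -0.015,  1.129, -0.057]), 'qd': array([-0.001, -0.001, -0.002, -0.003, -0.   , -0.   ,  0.001]), 'joint_efforts': array([ 6.0000e-03, -7.6731e+01,  2.2580e+00, -2.8661e+01,  1.6000e-02,
        9.0000e-03, -0.0000e+00]), 'position': array([ 0.233, -0.633,  0.231]), 'orientation': array([-1.502,  1.569,  1.992]), 'wrist_force': array([-0.299,  0.576,  0.494]), 'torque': array([-0.008, -0.023, -0.041]), 'opening': np.float64(0.999)}
```

View pics/top0.png

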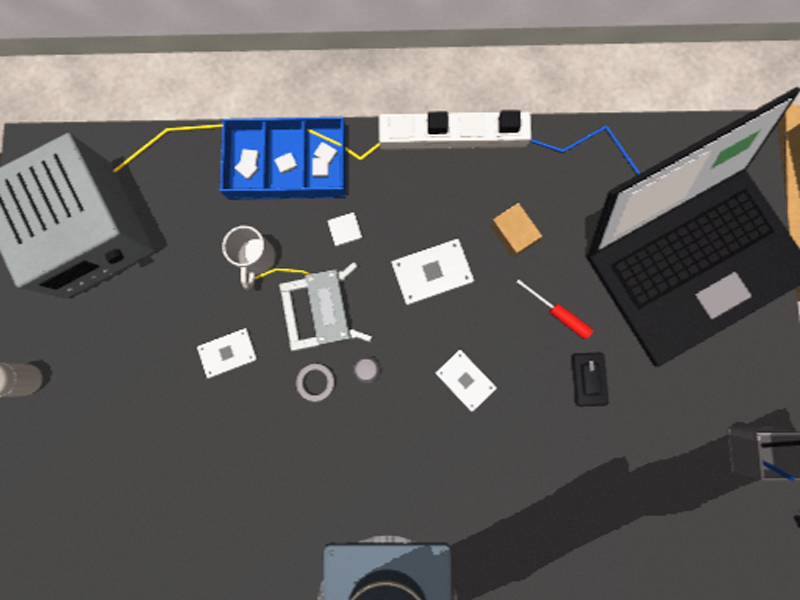

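View pics/side0.png

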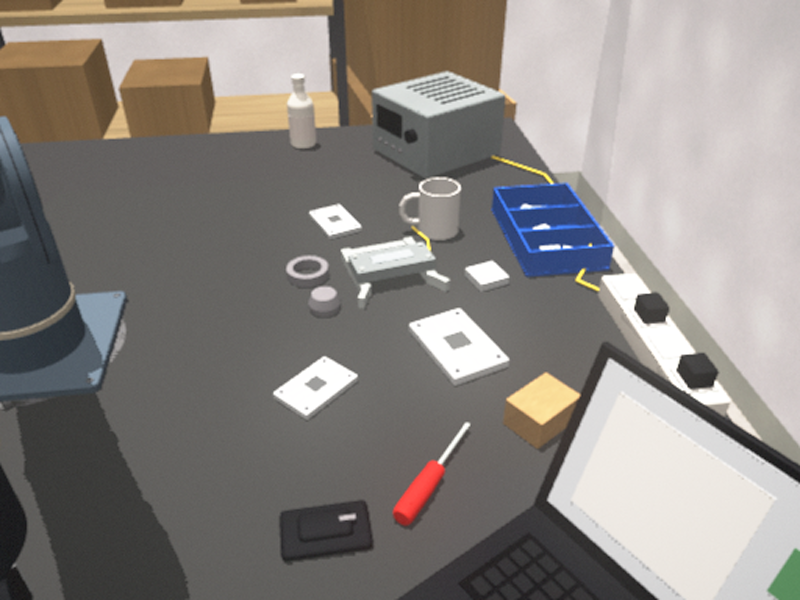

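The top view shows the plate (largest) at about (432,270) and the reader at about (320,310), with its mouth facing right and its stop on the left. The offcut is at (344,229), above the mouth. I'll enlarge this area for a closer look.

```bash
python3 - <<'E'
from h import *
d=load('top0'); im=d['image'][:,:,::-1]
c=im[125:275,130:330]; cv2.imwrite('pics/c0.png',cv2.resize(c,(800,600),interpolation=cv2.INTER_CUBIC))
g=cv2.cvtColor(im,cv2.COLOR_BGR2GRAY)
m=(g>200).astype(np.uint8)
n,l,s,ce=cv2.connectedComponentsWithStats(m)
for i in range(1,n):
    if s[i,4]>250 and 120<ce[i,1]<280:
        cs,_=cv2.findContours((l==i).astype(np.uint8),cv2.RETR_EXTERNAL,cv2.CHAIN_APPROX_NONE)
        r=cv2.minAreaRect(cs[0]); P=[onplane(d,*p,0.016)[:2] for p in cv2.boxPoints(r)]
        print(s[i,4],r,np.round(P,3).tolist(),'c',onplane(d,*r[0],.016).round(4))
E
```

```text
289 ((219.6999969482422, 146.1000213623047), (16.443843841552734, 17.076295852661133), 71.56504821777344) [[0.726, 0.114], [0.743, 0.064], [0.693, 0.048], [0.677, 0.098]] c [0.7096 0.0808 0.016 ]
1177 ((276.3999938964844, 173.1999969482422), (29.09295082092285, 45.53679656982422), 71.56504821777344) [[0.644, -0.013], [0.687, -0.146], [0.601, -0.171], [0.558, -0.04]] c [ 0.6223 -0.0926  0.016 ]
640 ((144.39039611816406, 225.54112243652344), (21.1844482421875, 33.82489013671875), 69.44395446777344) [[0.48, 0.366], [0.515, 0.271], [0.455, 0.247], [0.42, 0.341]] c [0.4672 0.306  0.016 ]
676 ((297.7500305175781, 243.25003051757812), (33.941123962402344, 21.920310974121094), 45.0) [[0.424, -0.094], [0.469, -0.141], [0.398, -0.21], [0.354, -0.163]] c [ 0.4109 -0.1519  0.016 ]
```

View pics/c0.png

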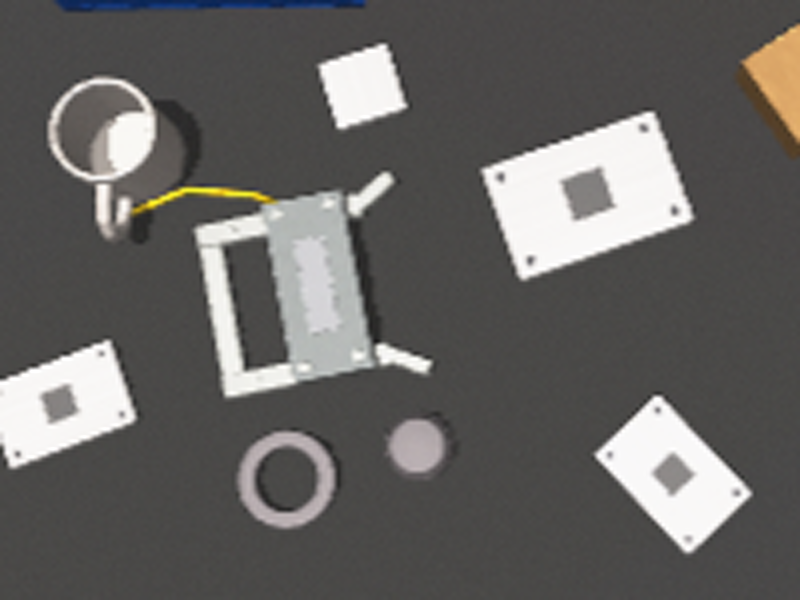

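```bash
cat >> h.py <<'E'
from scipy.optimize import least_squares
def cp(c,o=(130,125)): return ((c[0]+.5)/4-.5+o[0],(c[1]+.5)/4-.5+o[1])
def fit(d,M,C,x0):
    M=np.array(M,float)
    def f(x):
        c,s=np.cos(x[2]),np.sin(x[2])
        return np.concatenate([np.subtract(proj(d,(x[0]+c*m[0]-s*m[1],x[1]+s*m[0]+c*m[1],m[2])),p) for m,p in zip(M,C)])
    r=least_squares(f,x0); return r.x,r.fun.reshape(-1,2)
E
python3 - <<'E'
from h import *
d=load('top0')
# bridge corners: image left = +y world; reader +x ~ world +y; reader +y ~ world -x (image down)
M=[(.03,-.068,.042),(-.03,-.068,.042),(-.03,.068,.042),(.03,.068,.042),(.070,-.05,.016),(.07,.05,.016)]
C=[(262,208),(342,192),(375,362),(297,380),(228,243),(246,374)]
C=[cp(c) for c in C]
x,r=fit(d,M,C,(.57,.09,1.4)); print('reader',x.round(4),r.round(2).tolist())
M=[(.07,.046,.016),(.07,-.046,.016),(-.07,-.046,.016),(-.07,.046,.016)]
C=[cp(c) for c in[(523,278),(482,172),(655,112),(692,218)]]
p,r=fit(d,M,C,(.62,-.09,1.8)); print('plate',p.round(4),r.round(2).tolist())
c,s=np.cos(x[2]),np.sin(x[2]); R=np.array([[c,-s],[s,c]])
print('in reader',R.T@(p[:2]-x[:2]),p[2]-x[2])
print('mouth',x[:2]+R@[-.065,0])
z=d['z_map']
E
```

```text
reader [0.5518 0.1067 1.7678] [[0.42, -0.94], [0.15, -1.05], [0.65, 1.11], [0.05, 0.82], [-1.34, 0.28], [0.02, -0.3]]
plate [ 0.6221 -0.0933  1.901 ] [[-0.37, 0.89], [-0.19, -0.74], [-0.38, -0.77], [0.93, 0.57]]
in reader [-0.20983551 -0.02984343] 0.13319633409294251
mouth [0.56447362 0.04292551]
```

```bash
cat >> h.py <<'E'
from scipy.spatial.transform import Rotation as Ro
RX=np.array([0.5518,0.1067]); RY=1.7678
def r2w(p): 
    c,s=np.cos(RY),np.sin(RY); return RX+np.array([[c,-s],[s,c]])@p
def w2r(p):
    c,s=np.cos(RY),np.sin(RY); return np.array([[c,-s],[s,c]]).T@(np.array(p)-RX)
def goto(rx,ry,z,yaw):
    """hand target in reader frame; yaw = reader-frame angle of jaw axis (tool y)"""
    s=env.get_state(); R=Ro.from_euler('xyz',s['orientation'])
    best=None
    for k in (0,np.pi):
        a=RY+yaw+k; y=np.array([np.cos(a),np.sin(a),0]); x=np.array([0,0,-1.]); T=Ro.from_matrix(np.c_[x,y,np.cross(x,y)])
        w=(R.inv()*T).as_rotvec(degrees=True)
        if best is None or np.linalg.norm(w)<np.linalg.norm(best[0]): best=(w,T)
    p=np.append(r2w([rx,ry]),z); D=p-s['position']
    print('t',round(s['t'],2),'pos',s['position'].round(4),'reader',w2r(s['position'][:2]).round(4),'f',s['wrist_force'].round(1),'op',round(s['opening'],3),'j7',s['joint_pos'].round(2)[[0,6]])
    print('rot',best[0].round(1),'shift in tool now',(1000*R.inv().apply(D)).round(1),'in final tool',(1000*best[1].inv().apply(D)).round(1),'tool axes now\n',R.as_matrix().round(3))
E
python3 - <<'E'
from h import *
goto(-.21,-.13,.06,0); goto(-.30,0,.06,np.pi/2)
print(w2r([.7096,.0808]))
E
```

```text
t 0.1 pos [ 0.2331 -0.6331  0.2305] reader [-0.6631  0.4574] f [-0.3  0.6  0.5] op 0.999 j7 [ 1.13 -0.06]
rot [8.9 0.  0.1] shift in tool now [ 171.  -356.2 -650.6] in final tool [ 170.5 -453.1 -587.4] tool axes now
 [[-0.001  0.346 -0.938]
 [ 0.001 -0.938 -0.346]
 [-1.    -0.001  0.   ]]
t 0.1 pos [ 0.2331 -0.6331  0.2305] reader [-0.6631  0.4574] f [-0.3  0.6  0.5] op 0.999 j7 [ 1.13 -0.06]
rot [-81.1  -0.1   0.1] shift in tool now [ 170.9 -287.4 -508.2] in final tool [ 170.5  457.4 -363.1] tool axes now
 [[-0.001  0.346 -0.938]
 [ 0.001 -0.938 -0.346]
 [-1.    -0.001  0.   ]]
[-0.05628551 -0.14967829]
```

Emit:
{"name": "play_rows", "arguments": {"commands": [{"wx":4.5,"hand":100},{"wx":4.5,"hand":100},{"y":-28,"z":-19,"hand":100},{"y":-28,"z":-19,"hand":100},{"y":-28,"z":-19,"hand":100},{"y":-28,"z":-19,"hand":100},{"y":-28,"z":-19,"hand":100},{"y":-28,"z":-19,"hand":100}]}}

```text
schema error: expected keys x, y, z, wx, wy, wz, hand
```

Emit:
{"name": "play_rows", "arguments": {"commands": [{"y":-28,"z":-19,"hand":100},{"y":-28,"z":-19,"hand":100},{"y":-28,"z":-19,"hand":100},{"y":-28,"z":-19,"hand":100},{"y":-28,"z":-19,"hand":100},{"y":-28,"z":-19,"hand":100},{"y":-28,"z":-19,"hand":100},{"y":-28,"z":-19,"hand":100}]}}

```text
schema error: expected keys x, y, z, wx, wy, wz, hand
```

```bash
python3 - <<'E'
from h import *
goto(-.21,-.13,.06,0)
E
```

```text
t 0.1 pos [ 0.2331 -0.6331  0.2305] reader [-0.6631  0.4574] f [-0.3  0.6  0.5] op 0.999 j7 [ 1.13 -0.06]
rot [8.9 0.  0.1] shift in tool now [ 171.  -356.2 -650.6] in final tool [ 170.5 -453.1 -587.4] tool axes now
 [[-0.001  0.346 -0.938]
 [ 0.001 -0.938 -0.346]
 [-1.    -0.001  0.   ]]
```

Emit:
{"name": "play_rows", "arguments": {"commands": [{"x":0,"y":0,"z":0,"wx":4.5,"wy":0,"wz":0,"hand":100},{"x":0,"y":0,"z":0,"wx":4.5,"wy":0,"wz":0,"hand":100},{"x":0,"y":-28,"z":-19,"wx":0,"wy":0,"wz":0,"hand":100},{"x":0,"y":-28,"z":-19,"wx":0,"wy":0,"wz":0,"hand":100},{"x":0,"y":-28,"z":-19,"wx":0,"wy":0,"wz":0,"hand":100},{"x":0,"y":-28,"z":-19,"wx":0,"wy":0,"wz":0,"hand":100},{"x":0,"y":-28,"z":-19,"wx":0,"wy":0,"wz":0,"hand":100},{"x":0,"y":-28,"z":-19,"wx":0,"wy":0,"wz":0,"hand":100}]}}

```text
t: 0.77
position: [0.3126, -0.4447, 0.231]
orientation: [-1.199, 1.57, 2.139]
wrist_force: [0.6, -0.4, -0.2]
opening: 0.606
```

Emit:
{"name": "play_rows", "arguments": {"commands": [{"x":0,"y":-28,"z":-19,"wx":0,"wy":0,"wz":0,"hand":100},{"x":0,"y":-28,"z":-19,"wx":0,"wy":0,"wz":0,"hand":100},{"x":0,"y":-28,"z":-19,"wx":0,"wy":0,"wz":0,"hand":100},{"x":0,"y":-28,"z":-19,"wx":0,"wy":0,"wz":0,"hand":100},{"x":0,"y":-28,"z":-19,"wx":0,"wy":0,"wz":0,"hand":100},{"x":0,"y":-28,"z":-19,"wx":0,"wy":0,"wz":0,"hand":100},{"x":0,"y":-28,"z":-19,"wx":0,"wy":0,"wz":0,"hand":100},{"x":0,"y":-28,"z":-19,"wx":0,"wy":0,"wz":0,"hand":100}]}}

```text
t: 1.43
position: [0.4181, -0.1956, 0.2312]
orientation: [-0.534, 1.571, 2.803]
wrist_force: [0.0, 0.8, 0.2]
opening: 0.607
```

```bash
python3 - <<'E'
from h import *
goto(-.21,-.13,.06,0)
E
```

```text
t 1.43 pos [ 0.4181 -0.1956  0.2312] reader [-0.2702  0.1903] f [0.  0.8 0.2] op 0.607 j7 [ 0.37 -1.06]
rot [-0.1  0.   0. ] shift in tool now [ 171.2  -60.7 -320.2] in final tool [ 171.2  -60.2 -320.3] tool axes now
 [[-0.     0.194 -0.981]
 [ 0.    -0.981 -0.194]
 [-1.    -0.     0.   ]]
```

Emit:
{"name": "play_rows", "arguments": {"commands": [{"x":0,"y":-8,"z":-40,"wx":0,"wy":0,"wz":0,"hand":100},{"x":0,"y":-8,"z":-40,"wx":0,"wy":0,"wz":0,"hand":100},{"x":0,"y":-8,"z":-40,"wx":0,"wy":0,"wz":0,"hand":100},{"x":0,"y":-8,"z":-40,"wx":0,"wy":0,"wz":0,"hand":100},{"x":0,"y":-8,"z":-40,"wx":0,"wy":0,"wz":0,"hand":100},{"x":0,"y":-8,"z":-40,"wx":0,"wy":0,"wz":0,"hand":100},{"x":10,"y":-8,"z":-40,"wx":0,"wy":0,"wz":0,"hand":100},{"x":10,"y":-4,"z":-40,"wx":0,"wy":0,"wz":0,"hand":100}]}}

```text
t: 2.1
position: [0.7216, -0.0742, 0.2113]
orientation: [-2.685, 1.57, 0.653]
wrist_force: [1.1, -0.6, -0.9]
opening: 0.609
```

Emit:
{"name": "play_rows", "arguments": {"commands": [{"x":35,"y":0,"z":0,"wx":0,"wy":0,"wz":0,"hand":100},{"x":35,"y":0,"z":0,"wx":0,"wy":0,"wz":0,"hand":100},{"x":35,"y":0,"z":0,"wx":0,"wy":0,"wz":0,"hand":100},{"x":35,"y":0,"z":0,"wx":0,"wy":0,"wz":0,"hand":100},{"x":30,"y":0,"z":0,"wx":0,"wy":0,"wz":0,"hand":100},{"x":20,"y":0,"z":0,"wx":0,"wy":0,"wz":0,"hand":100},{"x":0,"y":0,"z":0,"wx":0,"wy":0,"wz":0,"hand":100}]}}

```text
t: 2.68
position: [0.7162, -0.0758, 0.0156]
orientation: [-0.268, 1.562, 3.07]
wrist_force: [-1.4, 0.5, -0.2]
opening: 0.609
```

```bash
python3 - <<'E'
from h import *
goto(-.21,-.13,.004,0)
snap('side','side1');d=snap('top','top1')
cv2.imwrite('pics/c1.png',cv2.resize(d['image'][125:275,130:330,::-1],(800,600),interpolation=cv2.INTER_CUBIC))
s=load('pics/side1') if 0 else load('side1'); cv2.imwrite('pics/s1.png',cv2.resize(s['image'][120:270,200:400,::-1],(800,600),interpolation=cv2.INTER_CUBIC))
E
```

```text
t 2.68 pos [ 0.7162 -0.0758  0.0156] reader [-0.2112 -0.1255] f [-1.4  0.5 -0.2] op 0.609 j7 [ 0.08 -1.39]
rot [-0.1  0.5  0.1] shift in tool now [11.6 -1.2 -4.6] in final tool [11.6 -1.2 -4.5] tool axes now
 [[-0.009  0.195 -0.981]
 [ 0.001 -0.981 -0.195]
 [-1.    -0.002  0.009]]
```

View pics/c1.png

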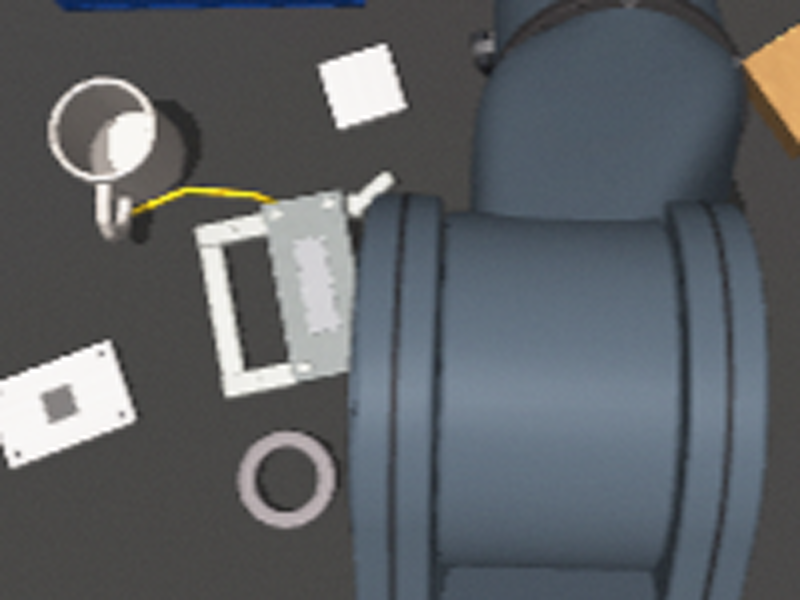

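View pics/s1.png

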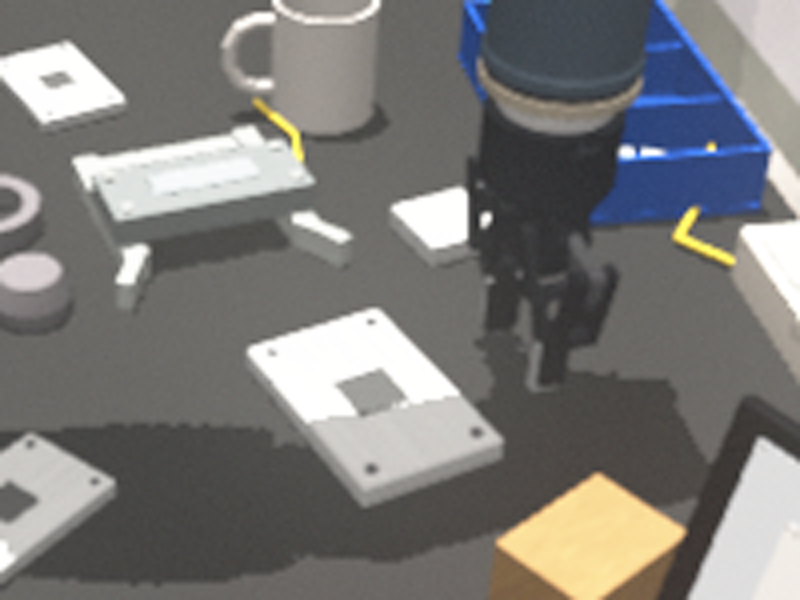

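The side view shows the open fingers beyond the plate at about (500,320) and (545,370) in the crop, clear of it and of the offcut. I'll lower gently to find the tip height.

Emit:
{"name": "play_rows", "arguments": {"commands": [{"x":4,"y":0,"z":0,"wx":0,"wy":0,"wz":0,"hand":100},{"x":3,"y":0,"z":0,"wx":0,"wy":0,"wz":0,"hand":100},{"x":0,"y":0,"z":0,"wx":0,"wy":0,"wz":0,"hand":100}]}}

```text
t: 3.03
position: [0.7204, -0.0762, 0.0153]
orientation: [2.897, 1.569, -0.048]
wrist_force: [-0.6, 0.1, 0.1]
opening: 0.607
```

Emit:
{"name": "play_rows", "arguments": {"commands": [{"x":2,"y":0,"z":0,"wx":0,"wy":0,"wz":0,"hand":100},{"x":2,"y":0,"z":0,"wx":0,"wy":0,"wz":0,"hand":100},{"x":0,"y":0,"z":0,"wx":0,"wy":0,"wz":0,"hand":100}]}}

```text
t: 3.28
position: [0.7197, -0.0762, 0.0104]
orientation: [-0.588, 1.571, 2.749]
wrist_force: [0.0, -0.1, 0.0]
opening: 0.607
```

```bash
python3 - <<'E'
from h import *
goto(-.21,-.057,.004,0)
s=snap('side','side2'); cv2.imwrite('pics/s2.png',cv2.resize(s['image'][150:240,280:400,::-1],(800,600),interpolation=cv2.INTER_CUBIC))
E
```

```text
t 3.28 pos [ 0.7197 -0.0762  0.0104] reader [-0.2122 -0.1289] f [ 0.  -0.1  0. ] op 0.607 j7 [ 0.08 -1.39]
rot [-0.1  0.   0. ] shift in tool now [ 6.4 -2.1 71.9] in final tool [ 6.4 -2.2 71.9] tool axes now
 [[-0.     0.195 -0.981]
 [ 0.    -0.981 -0.195]
 [-1.    -0.     0.   ]]
```

View pics/s2.png

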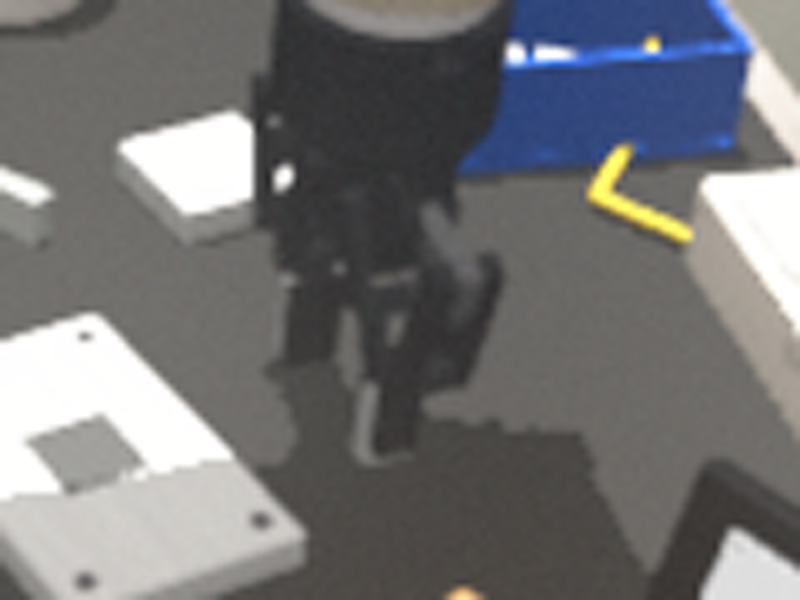

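```bash
python3 - <<'E'
from h import *
d=load('side2'); P=np.array([.7197,-.0762]);y=np.array([.195,-.981]);zz=np.array([-.981,-.195])
for h in(26,34):
  for w in (-11,11):
    print(h,w,[tuple(np.round([(a-b)*6.667 for a,b in zip(proj(d,np.append(P+y*h/1e3+zz*w/1e3,z)),(280,150))])) for z in(0,.005,.01,.015,.02)])
E
```

```text
26 -11 [(np.float64(394.0), np.float64(469.0)), (np.float64(395.0), np.float64(458.0)), (np.float64(397.0), np.float64(447.0)), (np.float64(399.0), np.float64(436.0)), (np.float64(400.0), np.float64(424.0))]
26 11 [(np.float64(337.0), np.float64(482.0)), (np.float64(339.0), np.float64(471.0)), (np.float64(340.0), np.float64(460.0)), (np.float64(342.0), np.float64(449.0)), (np.float64(343.0), np.float64(437.0))]
34 -11 [(np.float64(404.0), np.float64(483.0)), (np.float64(406.0), np.float64(471.0)), (np.float64(408.0), np.float64(460.0)), (np.float64(409.0), np.float64(449.0)), (np.float64(411.0), np.float64(438.0))]
34 11 [(np.float64(348.0), np.float64(496.0)), (np.float64(349.0), np.float64(485.0)), (np.float64(351.0), np.float64(474.0)), (np.float64(353.0), np.float64(463.0)), (np.float64(354.0), np.float64(451.0))]
```

Fingertips are about 4 mm above the nominal TCP at this opening. I'll lower to TCP z of about 3 mm, then push sideways.

Emit:
{"name": "play_rows", "arguments": {"commands": [{"x":3,"y":0,"z":0,"wx":0,"wy":0,"wz":0,"hand":100},{"x":3,"y":0,"z":0,"wx":0,"wy":0,"wz":0,"hand":100},{"x":1,"y":0,"z":0,"wx":0,"wy":0,"wz":0,"hand":100},{"x":0,"y":0,"z":0,"wx":0,"wy":0,"wz":0,"hand":100}]}}

```text
t: 3.67
position: [0.7195, -0.0762, 0.0028]
orientation: [-0.286, 1.57, 3.051]
wrist_force: [-0.5, 0.8, 0.3]
opening: 0.605
```

Emit:
{"name": "play_rows", "arguments": {"commands": [{"x":0,"y":-2,"z":8,"wx":0,"wy":0,"wz":0,"hand":100},{"x":0,"y":0,"z":8,"wx":0,"wy":0,"wz":0,"hand":100},{"x":0,"y":0,"z":8,"wx":0,"wy":0,"wz":0,"hand":100},{"x":0,"y":0,"z":5,"wx":0,"wy":0,"wz":0,"hand":100},{"x":0,"y":0,"z":4,"wx":0,"wy":0,"wz":0,"hand":100},{"x":0,"y":0,"z":4,"wx":0,"wy":0,"wz":0,"hand":100},{"x":0,"y":0,"z":4,"wx":0,"wy":0,"wz":0,"hand":100},{"x":0,"y":0,"z":4,"wx":0,"wy":0,"wz":0,"hand":100}]}}

```text
t: 4.33
position: [0.6756, -0.0831, 0.0036]
orientation: [2.91, 1.57, -0.035]
wrist_force: [1.9, -1.1, -0.7]
opening: 0.607
```

Emit:
{"name": "play_rows", "arguments": {"commands": [{"x":0,"y":0,"z":4,"wx":0,"wy":0,"wz":0,"hand":100},{"x":0,"y":0,"z":4,"wx":0,"wy":0,"wz":0,"hand":100},{"x":0,"y":0,"z":4,"wx":0,"wy":0,"wz":0,"hand":100},{"x":0,"y":0,"z":4,"wx":0,"wy":0,"wz":0,"hand":100},{"x":0,"y":0,"z":4,"wx":0,"wy":0,"wz":0,"hand":100},{"x":0,"y":0,"z":3,"wx":0,"wy":0,"wz":0,"hand":100},{"x":0,"y":0,"z":0,"wx":0,"wy":0,"wz":0,"hand":100}]}}

```text
t: 4.92
position: [0.6519, -0.0876, 0.0034]
orientation: [-0.269, 1.57, 3.068]
wrist_force: [0.0, 0.7, -0.6]
opening: 0.608
```

```bash
python3 - <<'E'
from h import *
goto(-.21,-.057,.004,0)
s=snap('side','side3'); cv2.imwrite('pics/s3.png',cv2.resize(s['image'][120:270,200:400,::-1],(800,600),interpolation=cv2.INTER_CUBIC))
E
```

```text
t 4.92 pos [ 0.6519 -0.0876  0.0034] reader [-0.2101 -0.0602] f [ 0.   0.7 -0.6] op 0.608 j7 [ 0.1  -1.38]
rot [-0.1  0.   0. ] shift in tool now [-0.6 -0.1  3.2] in final tool [-0.6 -0.1  3.2] tool axes now
 [[-0.001  0.194 -0.981]
 [ 0.    -0.981 -0.194]
 [-1.    -0.     0.001]]
```

View pics/s3.png

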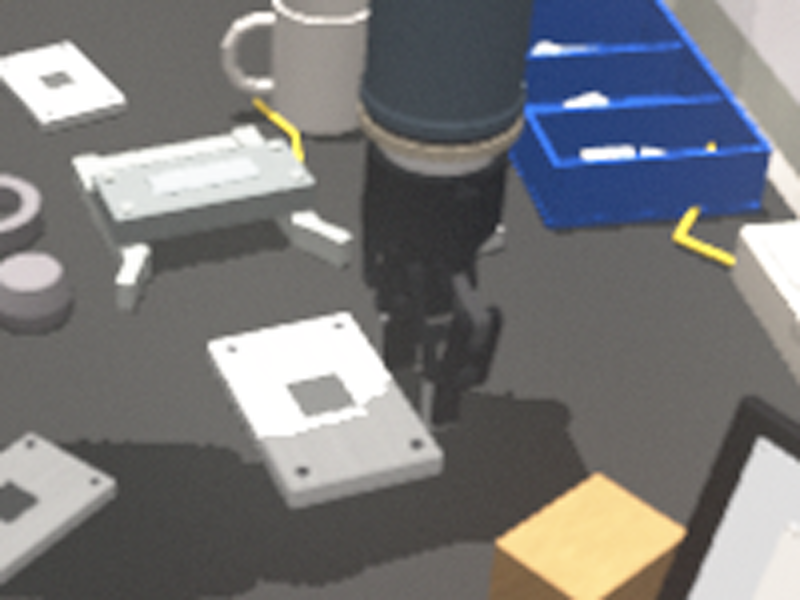

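```bash
python3 - <<'E'
from h import *
d=load('side3'); o=(200,120)
M=[(.07,.046,.016),(.07,-.046,.016),(-.07,-.046,.016),(-.07,.046,.016)]
p,r=fit(d,M,[cp(c,o) for c in[(207,344),(351,312),(443,456),(289,494)]],(.6,-.09,1.8)); print(p.round(4),r.round(2).tolist(), w2r(p[:2]).round(4),p[2]-RY)
M=[(.03,.068,.042),(-.03,.068,.042),(-.03,-.068,.042),(-.07,.07,.02),(-.07,-.07,.02)]
x,r=fit(d,M,[cp(c,o) for c in[(80,175),(108,218),(315,180),(115,285),(352,240)]],(.55,.1,1.77)); print('reader side',x.round(4),r.round(2).tolist())
c,s=np.cos(x[2]),np.sin(x[2]);print(np.array([[c,s],[-s,c]])@(p[:2]-x[:2]),p[2]-x[2])
E
```

```text
[ 0.5949 -0.0945  1.7553] [[-0.04, -0.35], [-0.29, 0.33], [0.48, 0.24], [-0.18, -0.23]] [-0.2057 -0.0029] -0.012453927590429181
reader side [0.5505 0.1088 1.754 ] [[1.41, -0.81], [0.58, 0.44], [-0.8, 0.74], [2.74, -0.33], [-4.02, 0.81]]
[-0.20797372 -0.00663115] 0.0013518642631602518
```

The plate now lies parallel to the lane, about 3–6 mm short of the axis. I'll nudge it 3 mm, back off and raise, then turn the hand for the rear push.

Emit:
{"name": "play_rows", "arguments": {"commands": [{"x":0,"y":0,"z":3,"wx":0,"wy":0,"wz":0,"hand":100},{"x":0,"y":0,"z":0,"wx":0,"wy":0,"wz":0,"hand":100},{"x":0,"y":10,"z":-30,"wx":0,"wy":0,"wz":0,"hand":100},{"x":-20,"y":10,"z":-20,"wx":0,"wy":0,"wz":0,"hand":100},{"x":-41,"y":20,"z":0,"wx":0,"wy":0,"wz":0,"hand":100},{"x":-41,"y":30,"z":10,"wx":0,"wy":0,"wz":0,"hand":100},{"x":0,"y":30,"z":20,"wx":0,"wy":0,"wz":0,"hand":100},{"x":0,"y":20,"z":30,"wx":0,"wy":0,"wz":0,"hand":100}]}}

```text
t: 5.63
position: [0.6662, -0.2022, 0.096]
orientation: [2.583, 1.565, -0.362]
wrist_force: [-0.9, -1.2, -0.6]
opening: 0.607
```

Emit:
{"name": "play_rows", "arguments": {"commands": [{"x":0,"y":20,"z":40,"wx":0,"wy":0,"wz":0,"hand":100},{"x":0,"y":0,"z":0,"wx":7,"wy":0,"wz":0,"hand":100},{"x":0,"y":0,"z":0,"wx":7,"wy":0,"wz":0,"hand":100},{"x":0,"y":0,"z":0,"wx":7,"wy":0,"wz":0,"hand":100},{"x":0,"y":0,"z":0,"wx":7,"wy":0,"wz":0,"hand":100}]}}

```text
t: 6.05
position: [0.6301, -0.2257, 0.0936]
orientation: [-0.075, 1.57, 2.767]
wrist_force: [0.6, 0.4, 0.2]
opening: 0.61
```

```bash
python3 - <<'E'
from h import *
goto(-.31,0,.06,np.pi/2)
E
```

```text
t 6.05 pos [ 0.6301 -0.2257  0.0936] reader [-0.3413 -0.0117] f [0.6 0.4 0.2] op 0.61 j7 [ 0.24 -1.56]
rot [61.5  0.1 -0. ] shift in tool now [ 33.7 -22.   25.2] in final tool [33.6 11.7 31.3] tool axes now
 [[-0.001 -0.295 -0.955]
 [ 0.    -0.955  0.295]
 [-1.    -0.     0.001]]
```

Emit:
{"name": "play_rows", "arguments": {"commands": [{"x":0,"y":0,"z":0,"wx":-7,"wy":0,"wz":0,"hand":100},{"x":0,"y":0,"z":0,"wx":-7,"wy":0,"wz":0,"hand":100},{"x":0,"y":0,"z":0,"wx":-7,"wy":0,"wz":0,"hand":100},{"x":0,"y":0,"z":0,"wx":-7,"wy":0,"wz":0,"hand":100},{"x":0,"y":0,"z":0,"wx":-7,"wy":0,"wz":0,"hand":100},{"x":0,"y":0,"z":0,"wx":-7,"wy":0,"wz":0,"hand":100},{"x":0,"y":0,"z":0,"wx":-7,"wy":0,"wz":0,"hand":100},{"x":0,"y":0,"z":0,"wx":-7,"wy":0,"wz":0,"hand":100}]}}

```text
t: 6.72
position: [0.6302, -0.2255, 0.0935]
orientation: [-0.721, 1.569, 3.111]
wrist_force: [0.7, -0.9, -1.2]
opening: 0.605
```

Emit:
{"name": "play_rows", "arguments": {"commands": [{"x":0,"y":0,"z":0,"wx":-7,"wy":0,"wz":0,"hand":100},{"x":0,"y":0,"z":0,"wx":-7,"wy":0,"wz":0,"hand":100},{"x":0,"y":0,"z":0,"wx":-7,"wy":0,"wz":0,"hand":100},{"x":0,"y":0,"z":0,"wx":-7,"wy":0,"wz":0,"hand":100},{"x":0,"y":0,"z":0,"wx":-7,"wy":0,"wz":0,"hand":100},{"x":0,"y":0,"z":0,"wx":-7,"wy":0,"wz":0,"hand":100},{"x":0,"y":0,"z":0,"wx":-7,"wy":0,"wz":0,"hand":100},{"x":0,"y":0,"z":0,"wx":-7,"wy":0,"wz":0,"hand":100}]}}

```text
t: 7.38
position: [0.6302, -0.2256, 0.0935]
orientation: [-1.6, 1.569, -3.074]
wrist_force: [0.1, -0.3, 0.1]
opening: 0.606
```

```bash
python3 - <<'E'
from h import *
goto(-.31,0,.06,np.pi/2)
d=snap('top','top4');o=(130,125)
cv2.imwrite('pics/c4.png',cv2.resize(d['image'][125:275,130:330,::-1],(800,600),interpolation=cv2.INTER_CUBIC))
d=snap('side','side4')
cv2.imwrite('pics/s4.png',cv2.resize(d['image'][120:270,200:400,::-1],(800,600),interpolation=cv2.INTER_CUBIC))
E
```

```text
t 7.38 pos [ 0.6302 -0.2256  0.0935] reader [-0.3412 -0.0118] f [ 0.1 -0.3  0.1] op 0.606 j7 [0.56 0.01]
rot [-5.7 -0.   0.1] shift in tool now [ 33.5 -14.9 -29.9] in final tool [ 33.5 -11.8 -31.2] tool axes now
 [[-0.001  0.995  0.097]
 [-0.     0.097 -0.995]
 [-1.    -0.001 -0.   ]]
```

View pics/c4.png

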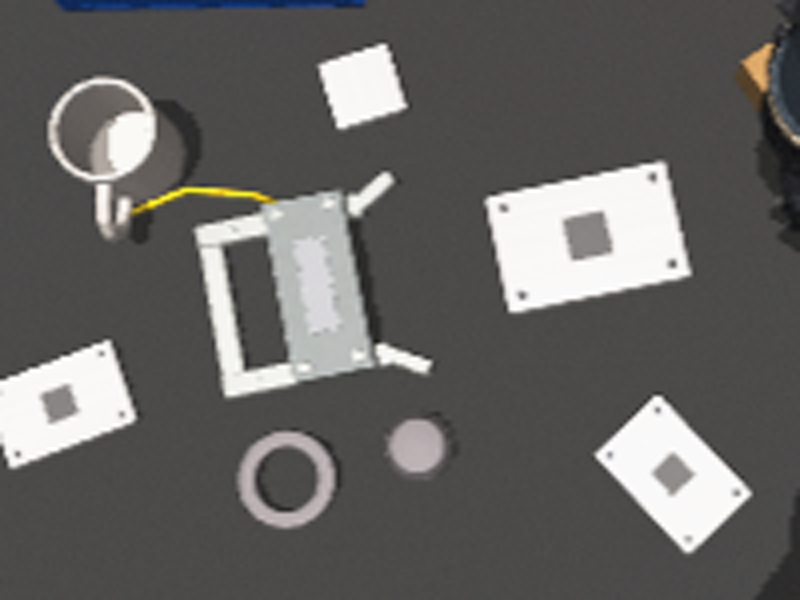

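View pics/s4.png

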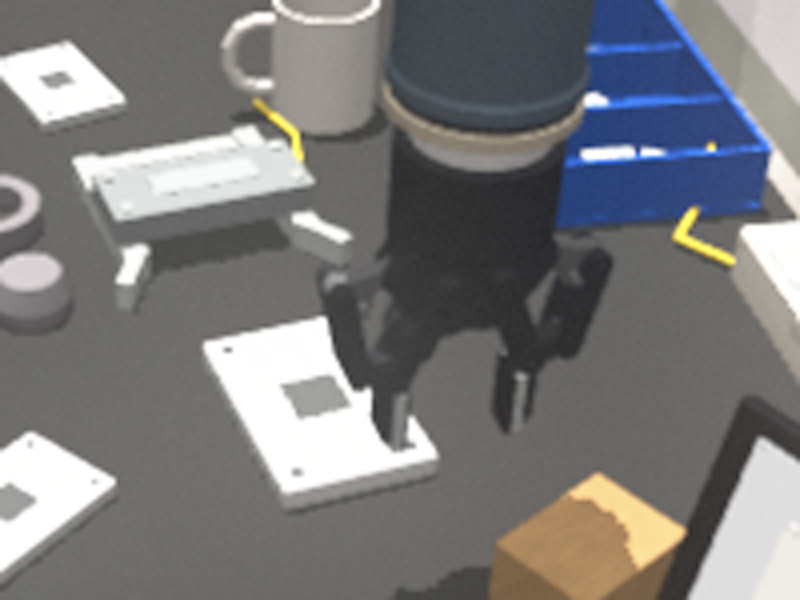

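```bash
python3 - <<'E'
from h import *
d=load('top4'); 
M=[(.07,.046,.016),(.07,-.046,.016),(-.07,-.046,.016),(-.07,.046,.016)]
p,r=fit(d,M,[cp(c) for c in[(512,313),(485,197),(665,161),(691,273)]],(.6,-.09,1.8)); print(p.round(4),r.round(2).tolist(), w2r(p[:2]).round(4),p[2]-RY)
# overlay reader model & plate
im=cv2.resize(d['image'][125:275,130:330,::-1],(800,600),interpolation=cv2.INTER_CUBIC)
def dr(pts,col):
    q=[]
    for a in pts:
        u=proj(d,np.append(r2w(np.array(a[:2])),a[2])); q.append([(u[0]+.5-130)*4,(u[1]+.5-125)*4])
    cv2.polylines(im,[np.int32(q)],False,col,1)
dr([(.03,-.068,.042),(-.03,-.068,.042),(-.03,.068,.042),(.03,.068,.042),(.03,-.068,.042)],(0,0,255))
dr([(.07,-.05,.016),(.07,.05,.016)],(0,255,0))
for s in(-1,1): dr([(.07,s*.05,.02),(-.03,s*.05,.02),(-.039,s*.052,.02),(-.07,s*.07,.02)],(0,255,0))
cv2.imwrite('pics/ov.png',im[100:420])
E
```

```text
[ 0.5904 -0.0929  1.7731] [[-0.33, 0.26], [0.06, -0.1], [-0.07, -0.69], [0.34, 0.51]] [-0.2033  0.0012] 0.005286347819807524
```

View pics/ov.png

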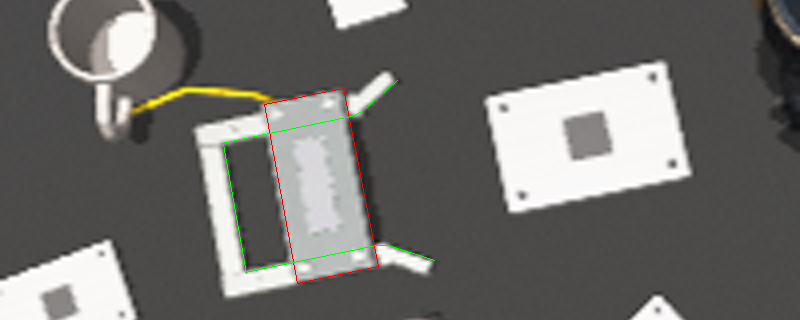

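```bash
python3 - <<'E'
from h import *
d=load('top0')
for c in((740,65),(797,158)):
    for z in(0,.045): print(c,z,w2r(onplane(d,*cp(c),z)[:2]).round(3))
E
```

```text
(740, 65) 0 [-0.349 -0.109]
(740, 65) 0.045 [-0.339 -0.097]
(797, 158) 0 [-0.375 -0.027]
(797, 158) 0.045 [-0.364 -0.019]
```

Emit:
{"name": "play_rows", "arguments": {"commands": [{"x":0,"y":0,"z":0,"wx":-5.7,"wy":0,"wz":0,"hand":100},{"x":0,"y":-12.5,"z":-33,"wx":0,"wy":0,"wz":0,"hand":100},{"x":20,"y":0,"z":0,"wx":0,"wy":0,"wz":0,"hand":100},{"x":25,"y":0,"z":0,"wx":0,"wy":0,"wz":0,"hand":100},{"x":25,"y":0,"z":0,"wx":0,"wy":0,"wz":0,"hand":100},{"x":10,"y":0,"z":0,"wx":0,"wy":0,"wz":0,"hand":100},{"x":0,"y":0,"z":0,"wx":0,"wy":0,"wz":0,"hand":100}]}}

```text
t: 8.07
position: [0.6104, -0.1951, 0.0113]
orientation: [-1.931, 1.566, 2.97]
wrist_force: [0.3, -0.2, 0.1]
opening: 0.609
```

```bash
python3 - <<'E'
from h import *
goto(-.081,0,.0035,np.pi/2)
E
```

```text
t 8.07 pos [ 0.6104 -0.1951  0.0113] reader [-0.3075  0.0016] f [ 0.3 -0.2  0.1] op 0.609 j7 [ 0.51 -0.02]
rot [-0.5 -0.1  0.3] shift in tool now [   8.2   -0.5 -226.5] in final tool [   7.8    1.6 -226.5] tool axes now
 [[-0.005  0.982  0.187]
 [ 0.001  0.187 -0.982]
 [-1.    -0.005 -0.002]]
```

Emit:
{"name": "play_rows", "arguments": {"commands": [{"x":5,"y":1,"z":0,"wx":-0.4,"wy":0,"wz":0,"hand":100},{"x":3,"y":0,"z":0,"wx":0,"wy":0,"wz":0,"hand":100},{"x":0,"y":0,"z":-8,"wx":0,"wy":0,"wz":0,"hand":100},{"x":0,"y":0,"z":-6,"wx":0,"wy":0,"wz":0,"hand":100},{"x":0,"y":0,"z":-5,"wx":0,"wy":0,"wz":0,"hand":100},{"x":0,"y":0,"z":-4,"wx":0,"wy":0,"wz":0,"hand":100},{"x":0,"y":0,"z":-4,"wx":0,"wy":0,"wz":0,"hand":100},{"x":0,"y":0,"z":-5,"wx":0,"wy":0,"wz":0,"hand":100}]}}

```text
t: 8.73
position: [0.6074, -0.1644, 0.0064]
orientation: [0.466, 1.569, -0.909]
wrist_force: [0.5, -2.5, 2.0]
opening: 0.61
```

Emit:
{"name": "play_rows", "arguments": {"commands": [{"x":0,"y":0,"z":-6,"wx":0,"wy":0,"wz":0,"hand":100},{"x":0,"y":0,"z":-6,"wx":0,"wy":0,"wz":0,"hand":100},{"x":0,"y":0,"z":-6,"wx":0,"wy":0,"wz":0,"hand":100},{"x":0,"y":0,"z":-6,"wx":0,"wy":0,"wz":0,"hand":100},{"x":0,"y":0,"z":-6,"wx":0,"wy":0,"wz":0,"hand":100},{"x":0,"y":0,"z":-6,"wx":0,"wy":0,"wz":0,"hand":100},{"x":0,"y":0,"z":-6,"wx":0,"wy":0,"wz":0,"hand":100},{"x":0,"y":0,"z":-4,"wx":0,"wy":0,"wz":0,"hand":100}]}}

```text
t: 9.4
position: [0.5978, -0.1176, 0.0058]
orientation: [-3.018, 1.57, 1.892]
wrist_force: [0.5, -1.9, 0.9]
opening: 0.607
```

```bash
python3 - <<'E'
from h import *
goto(-.081,0,.0035,np.pi/2)
d=snap('side','side5')
cv2.imwrite('pics/s5.png',cv2.resize(d['image'][120:270,200:400,::-1],(800,600),interpolation=cv2.INTER_CUBIC))
E
```

```text
t 9.4 pos [ 0.5978 -0.1176  0.0058] reader [-0.229  -0.0012] f [ 0.5 -1.9  0.9] op 0.607 j7 [ 0.39 -0.16]
rot [ 0.1 -0.   0. ] shift in tool now [   2.4   -1.1 -148. ] in final tool [   2.3   -1.2 -148. ] tool axes now
 [[-0.     0.98   0.197]
 [ 0.     0.197 -0.98 ]
 [-1.    -0.    -0.   ]]
```

View pics/s5.png

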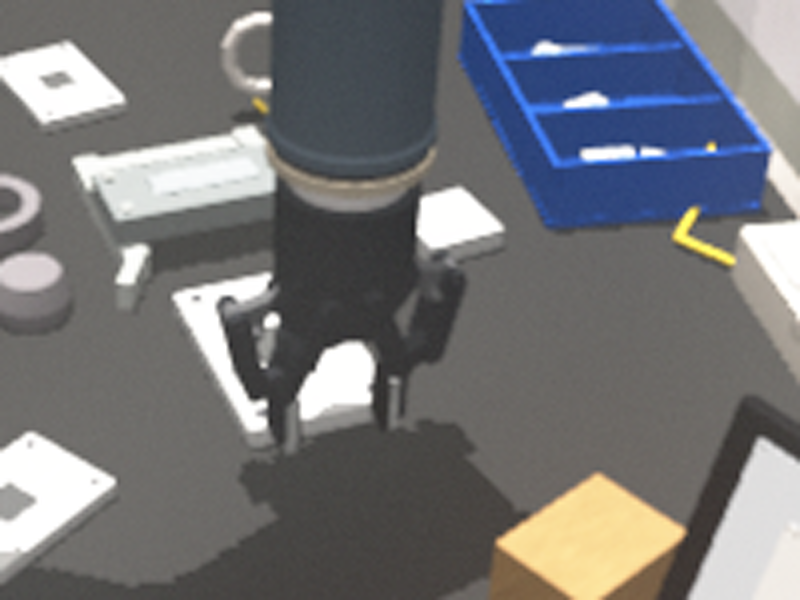

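The plate tracks straight; its front-left corner is at (175,297), well inside the flare. I'll lower 2 mm and continue.

Emit:
{"name": "play_rows", "arguments": {"commands": [{"x":2,"y":-1,"z":0,"wx":0,"wy":0,"wz":0,"hand":100},{"x":0,"y":0,"z":-6,"wx":0,"wy":0,"wz":0,"hand":100},{"x":0,"y":0,"z":-7,"wx":0,"wy":0,"wz":0,"hand":100},{"x":0,"y":0,"z":-7,"wx":0,"wy":0,"wz":0,"hand":100},{"x":0,"y":0,"z":-7,"wx":0,"wy":0,"wz":0,"hand":100},{"x":0,"y":0,"z":-7,"wx":0,"wy":0,"wz":0,"hand":100},{"x":0,"y":0,"z":-7,"wx":0,"wy":0,"wz":0,"hand":100},{"x":0,"y":0,"z":-5,"wx":0,"wy":0,"wz":0,"hand":100}]}}

```text
t: 10.12
position: [0.5878, -0.0724, 0.0039]
orientation: [3.04, 1.57, 1.668]
wrist_force: [-0.1, -1.9, -1.8]
opening: 0.612
```

```bash
python3 - <<'E'
from h import *
goto(-.081,0,.0035,np.pi/2)
d=snap('side','side6')
cv2.imwrite('pics/s6.png',cv2.resize(d['image'][120:270,200:400,::-1],(800,600),interpolation=cv2.INTER_CUBIC))
E
```

```text
t 10.12 pos [ 0.5878 -0.0724  0.0039] reader [-0.1827 -0.0003] f [-0.1 -1.9 -1.8] op 0.612 j7 [ 0.31 -0.24]
rot [ 0.1 -0.  -0. ] shift in tool now [ 4.000e-01 -1.000e-01 -1.017e+02] in final tool [   0.4   -0.3 -101.7] tool axes now
 [[-0.     0.98   0.197]
 [ 0.     0.197 -0.98 ]
 [-1.     0.    -0.   ]]
```

View pics/s6.png

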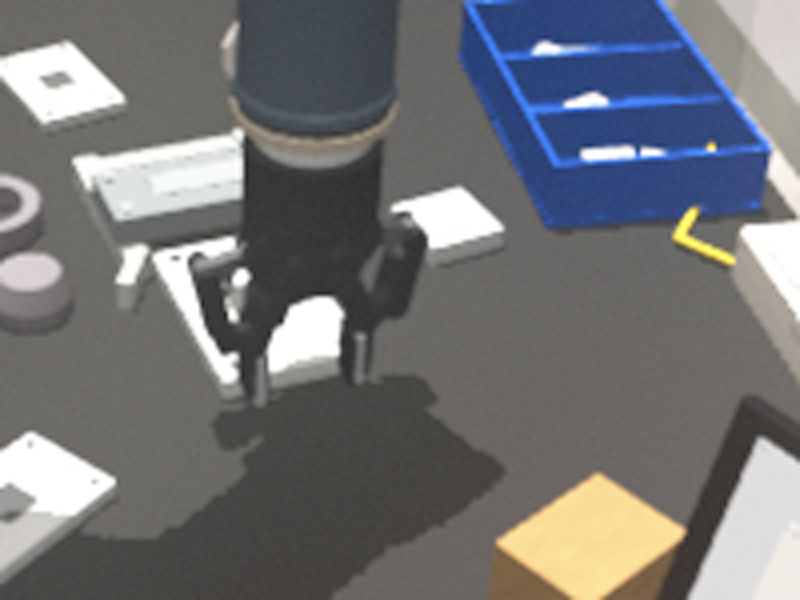

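The plate's front is just entering the mouth, clear of the left guide at (130,270). Continuing more slowly.

Emit:
{"name": "play_rows", "arguments": {"commands": [{"x":0,"y":0,"z":-5,"wx":0,"wy":0,"wz":0,"hand":100},{"x":0,"y":0,"z":-5,"wx":0,"wy":0,"wz":0,"hand":100},{"x":0,"y":0,"z":-5,"wx":0,"wy":0,"wz":0,"hand":100},{"x":0,"y":0,"z":-5,"wx":0,"wy":0,"wz":0,"hand":100},{"x":0,"y":0,"z":-5,"wx":0,"wy":0,"wz":0,"hand":100},{"x":0,"y":0,"z":-5,"wx":0,"wy":0,"wz":0,"hand":100},{"x":0,"y":0,"z":-5,"wx":0,"wy":0,"wz":0,"hand":100},{"x":0,"y":0,"z":-5,"wx":0,"wy":0,"wz":0,"hand":100}]}}

```text
t: 10.83
position: [0.5801, -0.0342, 0.0039]
orientation: [0.83, 1.571, -0.543]
wrist_force: [-0.6, -2.8, 2.7]
opening: 0.611
```

Emit:
{"name": "play_rows", "arguments": {"commands": [{"x":0,"y":0,"z":-5,"wx":0,"wy":0,"wz":0,"hand":100},{"x":0,"y":0,"z":-5,"wx":0,"wy":0,"wz":0,"hand":100},{"x":0,"y":0,"z":-5,"wx":0,"wy":0,"wz":0,"hand":100},{"x":0,"y":0,"z":-5,"wx":0,"wy":0,"wz":0,"hand":100}]}}

```text
t: 11.17
position: [0.5762, -0.0146, 0.0039]
orientation: [0.546, 1.571, -0.827]
wrist_force: [0.9, -3.0, 2.6]
opening: 0.611
```

```bash
python3 - <<'E'
from h import *
goto(-.081,0,.0035,np.pi/2)
d=snap('side','side7')
cv2.imwrite('pics/s7.png',cv2.resize(d['image'][120:270,200:400,::-1],(800,600),interpolation=cv2.INTER_CUBIC))
E
```

```text
t 11.17 pos [ 0.5762 -0.0146  0.0039] reader [-0.1237 -0.0002] f [ 0.9 -3.   2.6] op 0.611 j7 [ 0.21 -0.35]
rot [ 0.  0. -0.] shift in tool now [  0.4  -0.1 -42.7] in final tool [  0.4  -0.2 -42.7] tool axes now
 [[ 0.     0.981  0.196]
 [-0.     0.196 -0.981]
 [-1.     0.     0.   ]]
```

View pics/s7.png

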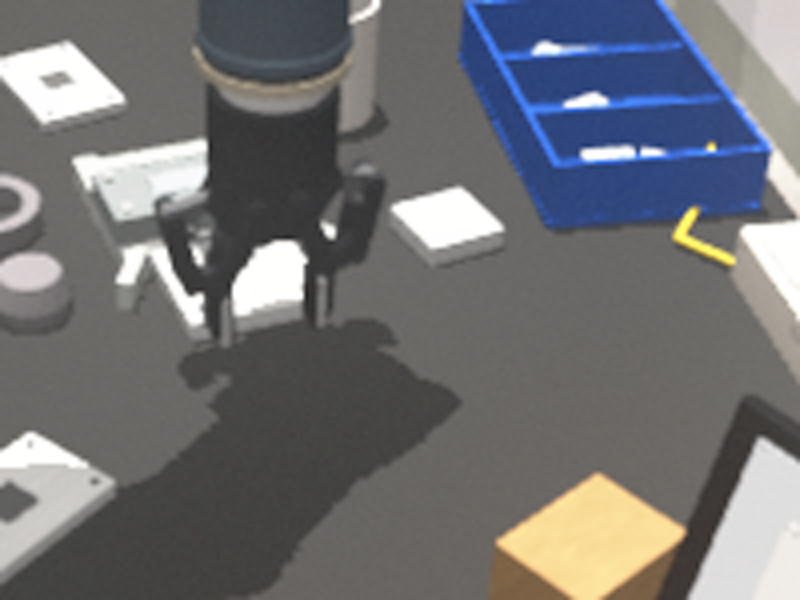

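The plate is under the bridge with about 3 N of push force. I'll push 36 mm more, then go in small steps until the stop.

Emit:
{"name": "play_rows", "arguments": {"commands": [{"x":0,"y":0,"z":-5,"wx":0,"wy":0,"wz":0,"hand":100},{"x":0,"y":0,"z":-5,"wx":0,"wy":0,"wz":0,"hand":100},{"x":0,"y":0,"z":-5,"wx":0,"wy":0,"wz":0,"hand":100},{"x":0,"y":0,"z":-5,"wx":0,"wy":0,"wz":0,"hand":100},{"x":0,"y":0,"z":-5,"wx":0,"wy":0,"wz":0,"hand":100},{"x":0,"y":0,"z":-5,"wx":0,"wy":0,"wz":0,"hand":100},{"x":0,"y":0,"z":-4,"wx":0,"wy":0,"wz":0,"hand":100},{"x":0,"y":0,"z":-2,"wx":0,"wy":0,"wz":0,"hand":100}]}}

```text
t: 11.88
position: [0.5689, 0.0214, 0.0038]
orientation: [-2.901, 1.57, 2.01]
wrist_force: [-0.4, -2.3, 0.7]
opening: 0.613
```

Emit:
{"name": "play_rows", "arguments": {"commands": [{"x":0,"y":0,"z":-1,"wx":0,"wy":0,"wz":0,"hand":100},{"x":0,"y":0,"z":-1,"wx":0,"wy":0,"wz":0,"hand":100}]}}

```text
t: 12.05
position: [0.5687, 0.0222, 0.0038]
orientation: [-0.702, 1.571, -2.075]
wrist_force: [0.1, -2.6, 1.0]
opening: 0.606
```

Emit:
{"name": "play_rows", "arguments": {"commands": [{"x":0,"y":0,"z":-1,"wx":0,"wy":0,"wz":0,"hand":100},{"x":0,"y":0,"z":0,"wx":0,"wy":0,"wz":0,"hand":100}]}}

```text
t: 12.22
position: [0.5685, 0.0233, 0.0038]
orientation: [-2.869, 1.571, 2.04]
wrist_force: [-0.2, -1.6, 0.3]
opening: 0.607
```

```bash
python3 - <<'E'
from h import *
goto(-.081,0,.0035,np.pi/2)
d=snap('top','top8')
cv2.imwrite('pics/c8.png',cv2.resize(d['image'][125:275,130:330,::-1],(800,600),interpolation=cv2.INTER_CUBIC))
E
```

```text
t 12.22 pos [0.5685 0.0233 0.0038] reader [-0.085  -0.0001] f [-0.2 -1.6  0.3] op 0.607 j7 [ 0.14 -0.41]
rot [ 0. -0.  0.] shift in tool now [ 0.3 -0.1 -4. ] in final tool [ 0.3 -0.1 -4. ] tool axes now
 [[-0.     0.981  0.196]
 [ 0.     0.196 -0.981]
 [-1.    -0.    -0.   ]]
```

View pics/c8.png

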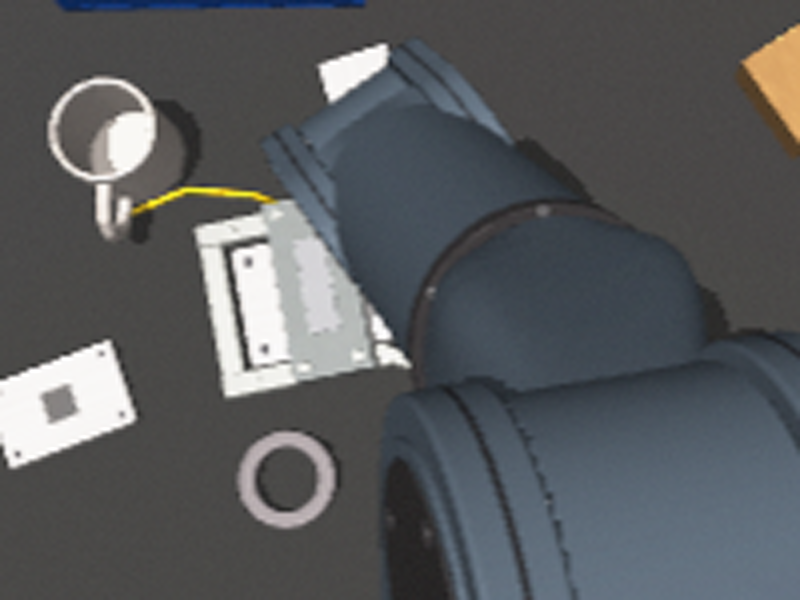

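The top view shows the plate's front edge at about x=237 and the stop face at about x=231, so roughly 4–5 mm is left. I'll push until contact.

Emit:
{"name": "play_rows", "arguments": {"commands": [{"x":0,"y":0,"z":-1,"wx":0,"wy":0,"wz":0,"hand":100},{"x":0,"y":0,"z":-1,"wx":0,"wy":0,"wz":0,"hand":100},{"x":0,"y":0,"z":-1,"wx":0,"wy":0,"wz":0,"hand":100}]}}

```text
t: 12.52
position: [0.568, 0.0262, 0.0038]
orientation: [-1.298, 1.571, -2.672]
wrist_force: [-0.8, -2.3, 0.8]
opening: 0.609
```

Emit:
{"name": "play_rows", "arguments": {"commands": [{"x":0,"y":0,"z":-1,"wx":0,"wy":0,"wz":0,"hand":100},{"x":0,"y":0,"z":0,"wx":0,"wy":0,"wz":0,"hand":100}]}}

```text
t: 12.68
position: [0.5677, 0.0276, 0.0038]
orientation: [3.141, 1.57, 1.768]
wrist_force: [0.4, -0.5, -0.2]
opening: 0.609
```

Emit:
{"name": "play_rows", "arguments": {"commands": [{"x":0,"y":0,"z":-1,"wx":0,"wy":0,"wz":0,"hand":100},{"x":0,"y":0,"z":0,"wx":0,"wy":0,"wz":0,"hand":100}]}}

```text
t: 12.85
position: [0.5675, 0.0285, 0.0038]
orientation: [3.137, 1.571, 1.764]
wrist_force: [0.2, -1.1, 0.4]
opening: 0.609
```

Emit:
{"name": "play_rows", "arguments": {"commands": [{"x":0,"y":0,"z":-1,"wx":0,"wy":0,"wz":0,"hand":100},{"x":0,"y":0,"z":0,"wx":0,"wy":0,"wz":0,"hand":100}]}}

```text
t: 13.02
position: [0.5673, 0.0294, 0.0038]
orientation: [-2.914, 1.571, 1.996]
wrist_force: [0.1, -1.2, -1.1]
opening: 0.606
```

Emit:
{"name": "play_rows", "arguments": {"commands": [{"x":0,"y":0,"z":-1,"wx":0,"wy":0,"wz":0,"hand":100},{"x":0,"y":0,"z":0,"wx":0,"wy":0,"wz":0,"hand":100}]}}

```text
t: 13.18
position: [0.5671, 0.0301, 0.0038]
orientation: [-0.933, 1.571, -2.307]
wrist_force: [1.0, -2.3, 0.6]
opening: 0.605
```

```bash
python3 - <<'E'
from h import *
goto(-.081,0,.0035,np.pi/2)
d=snap('top','top9')
cv2.imwrite('pics/c9.png',cv2.resize(d['image'][170:230,170:250,::-1],(800,600),interpolation=cv2.INTER_CUBIC))
E
```

```text
t 13.18 pos [0.5671 0.0301 0.0038] reader [-0.0781 -0.    ] f [ 1.  -2.3  0.6] op 0.605 j7 [ 0.12 -0.43]
rot [0. 0. 0.] shift in tool now [ 0.3 -0.   2.9] in final tool [ 0.3 -0.   2.9] tool axes now
 [[-0.     0.981  0.196]
 [-0.     0.196 -0.981]
 [-1.    -0.     0.   ]]
```

View pics/c9.png

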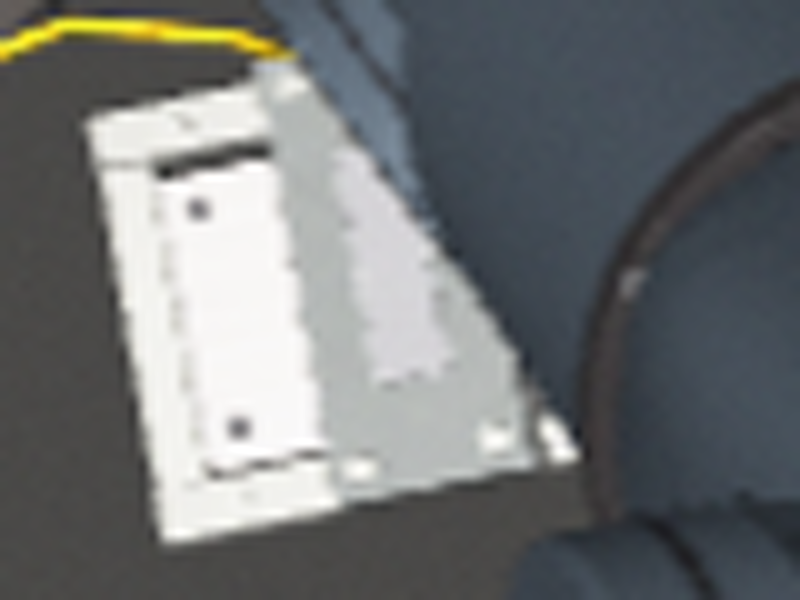

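The gap has nearly vanished (only a faint line at x≈160–200), but there's no contact force yet. A few more steps.

Emit:
{"name": "play_rows", "arguments": {"commands": [{"x":0,"y":0,"z":-0.7,"wx":0,"wy":0,"wz":0,"hand":100},{"x":0,"y":0,"z":0,"wx":0,"wy":0,"wz":0,"hand":100}]}}

```text
t: 13.4
position: [0.5671, 0.0301, 0.0038]
orientation: [-0.364, 1.57, -1.738]
wrist_force: [1.2, -5.1, 0.1]
opening: 0.608
```

Emit:
{"name": "play_rows", "arguments": {"commands": [{"x":0,"y":0,"z":-0.7,"wx":0,"wy":0,"wz":0,"hand":100},{"x":0,"y":0,"z":0,"wx":0,"wy":0,"wz":0,"hand":100}]}}

```text
t: 13.57
position: [0.567, 0.0301, 0.0038]
orientation: [-0.299, 1.569, -1.674]
wrist_force: [0.7, -6.2, 0.2]
opening: 0.607
```

The hand has stopped at y=0.0301 and the force is rising. One more step to confirm, then I'll back away.

Emit:
{"name": "play_rows", "arguments": {"commands": [{"x":0,"y":0,"z":-1,"wx":0,"wy":0,"wz":0,"hand":100},{"x":0,"y":0,"z":0,"wx":0,"wy":0,"wz":0,"hand":100}]}}

```text
t: 13.73
position: [0.5669, 0.0301, 0.0038]
orientation: [-0.251, 1.568, -1.626]
wrist_force: [3.2, -10.3, 0.3]
opening: 0.605
```

Emit:
{"name": "play_rows", "arguments": {"commands": [{"x":0,"y":0,"z":5,"wx":0,"wy":0,"wz":0,"hand":100},{"x":0,"y":0,"z":15,"wx":0,"wy":0,"wz":0,"hand":100},{"x":0,"y":0,"z":30,"wx":0,"wy":0,"wz":0,"hand":100},{"x":0,"y":0,"z":30,"wx":0,"wy":0,"wz":0,"hand":100},{"x":-30,"y":0,"z":35,"wx":0,"wy":0,"wz":0,"hand":100},{"x":-40,"y":0,"z":35,"wx":0,"wy":0,"wz":0,"hand":100},{"x":-30,"y":0,"z":35,"wx":0,"wy":0,"wz":0,"hand":100},{"x":0,"y":0,"z":0,"wx":0,"wy":0,"wz":0,"hand":100}]}}

```text
t: 14.4
position: [0.6035, -0.1426, 0.0942]
orientation: [0.907, 1.562, -0.474]
wrist_force: [2.3, -1.3, -1.3]
opening: 0.611
```

```bash
python3 - <<'E'
from h import *
goto(-.3,0,.1,np.pi/2)
d=snap('top','top10')
cv2.imwrite('pics/c10.png',cv2.resize(d['image'][125:275,130:330,::-1],(800,600),interpolation=cv2.INTER_CUBIC))
cv2.imwrite('pics/c10z.png',cv2.resize(d['image'][170:230,170:250,::-1],(800,600),interpolation=cv2.INTER_CUBIC))
d=snap('side','side10')
E
```

```text
t 14.4 pos [ 0.6035 -0.1426  0.0942] reader [-0.2546 -0.0019] f [ 2.3 -1.3 -1.3] op 0.611 j7 [ 0.47 -0.05]
rot [-0.4  0.3 -0.4] shift in tool now [-5.6 -1.6 45.5] in final tool [-5.8 -1.9 45.4] tool axes now
 [[ 0.008  0.982  0.188]
 [-0.004  0.188 -0.982]
 [-1.     0.007  0.005]]
```

View pics/c10.png

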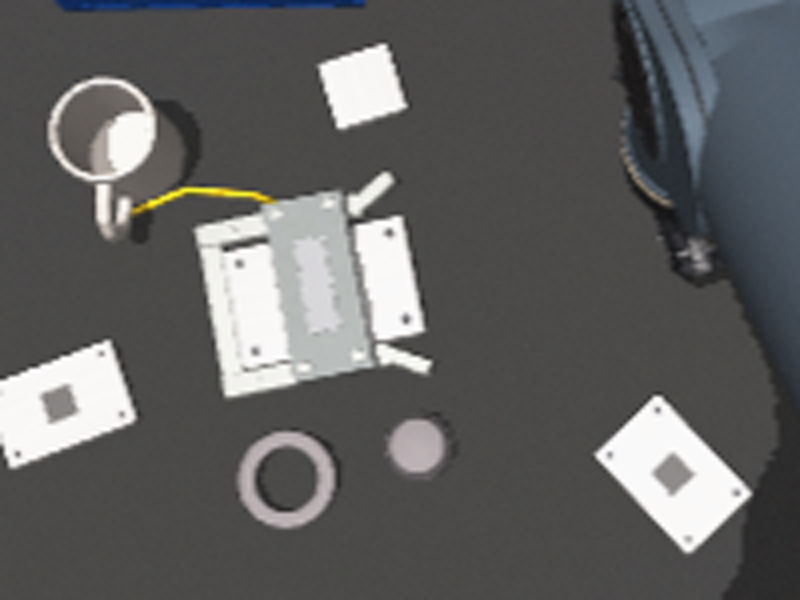

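View pics/side10.png

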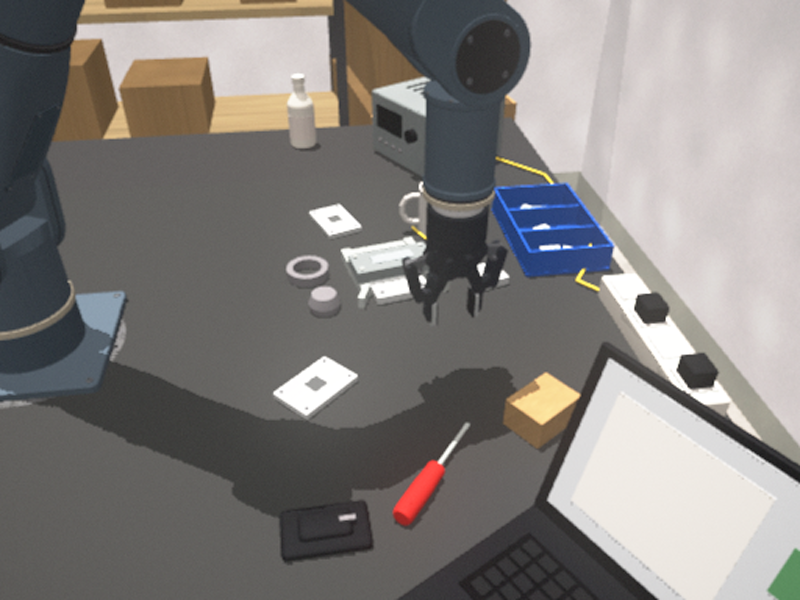

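View pics/c10z.png

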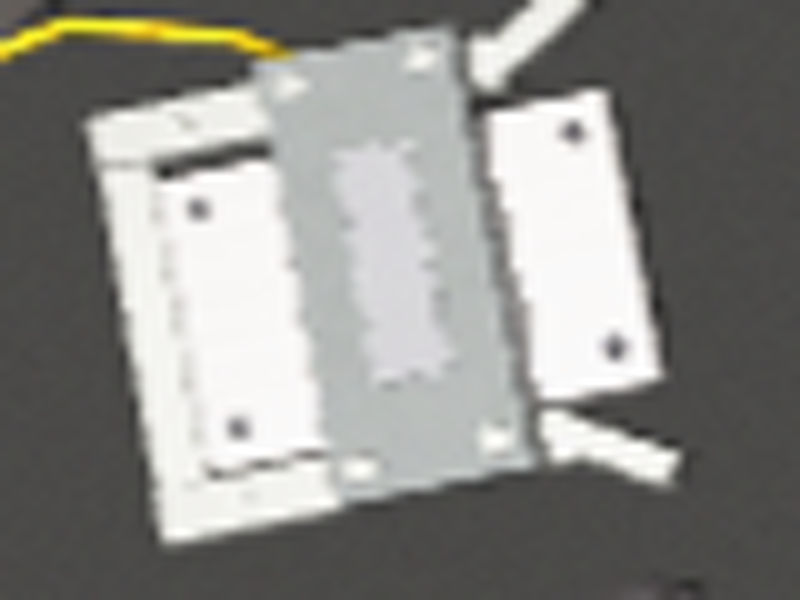

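The plate is home: its front edge is on the stop line (10x crop, x≈160–205), and its rear end is level with the flare's open end. I'll run one numeric check on the plate and the other objects, with a settling pause.

Emit:
{"name": "play_rows", "arguments": {"commands": [{"x":-20,"y":0,"z":20,"wx":0,"wy":0,"wz":0,"hand":100},{"x":0,"y":0,"z":0,"wx":0,"wy":0,"wz":0,"hand":100},{"x":0,"y":0,"z":0,"wx":0,"wy":0,"wz":0,"hand":100},{"x":0,"y":0,"z":0,"wx":0,"wy":0,"wz":0,"hand":100}]}}

```text
t: 14.83
position: [0.6036, -0.1526, 0.1084]
orientation: [-2.613, 1.569, 2.299]
wrist_force: [-0.0, 1.8, -0.2]
opening: 0.614
```

```bash
python3 - <<'E'
from h import *
d=load('top10')
M=[(-.07,-.046,.016),(-.07,.046,.016)]
p,r=fit(d,M,[(170+60.5,170+9-.4),(170+66.2,170+37.8-.4)],(.55,.1,1.77)); print('plate by rear corners',w2r(p[:2]).round(4),round(p[2]-RY,3),r.round(2).tolist())
# diff for other objects
a=cv2.cvtColor(load('top0')['image'],cv2.COLOR_RGB2GRAY).astype(int)
b=cv2.cvtColor(snap('top','top11')['image'],cv2.COLOR_RGB2GRAY).astype(int)
c0,c1=load('side0')['image'].astype(int).mean(2),snap('side','side11')['image'].astype(int).mean(2)
cv2.imwrite('pics/diff.png',np.hstack([abs(a-b),abs(c0-c1)]).clip(0,255).astype(np.uint8)[:, :][::1,::1] if 0 else cv2.resize(np.hstack([abs(a-b),abs(c0-c1)]).clip(0,255).astype(np.uint8),(800,300)))
s=env.get_state(); print(s['t'],s['position'].round(3),s['wrist_force'].round(1))
E
```

```text
plate by rear corners [0.0011 0.0019] -0.004 [[-0.07, -0.35], [0.07, 0.34]]
14.9333 [ 0.604 -0.153  0.108] [ 0.1  0.2 -0.6]
```

View pics/diff.png

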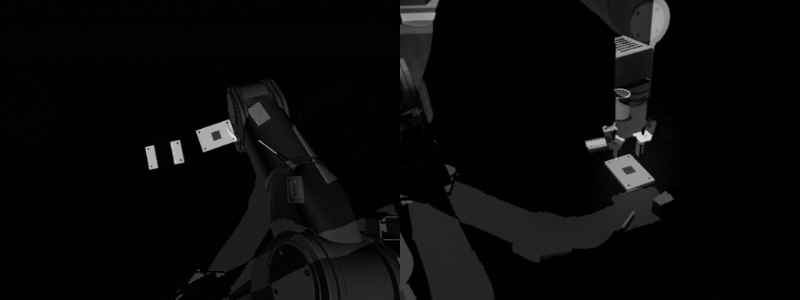

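The difference images show that only the plate, the arm and its shadow changed. Handing in.

```bash
python3 -c "
from bench import env
print(env.close_job())"
```

```text
the job is handed in; nothing more can be done
None
```

The plate is fully home against the end stop, and I handed the job in at about 15 s; no verdict is reported.

- **How it was done:** I squared the plate to the lane and moved it onto the axis with a two-finger side push. I then pushed its rear end through the mouth and under the bridge to the stop. Finally I backed the hand off about 90 mm and raised it to about 0.11 m.
- **Contact with the stop:** the hand stopped moving while the push force rose from about 2 N to about 10 N.
- **Final plate position:** from the top camera, x ≈ +1 mm, y ≈ +2 mm and angle ≈ 0.004 rad in the reader's frame, inside the limits.
- **Hand:** it was touching nothing when I handed in, with wrist force about 0.
- **Other objects:** before/after images from both cameras show only the plate, the arm and its shadow changed. The arm hid the carton, driver and mouse from the top camera in that comparison. The side view showed the same three unmoved, and it was partly blocked at the mug and offcut, which the top view showed unmoved.
- **Disagreement:** early on, the two cameras differed by about 4 mm on the plate's distance from the lane's axis. I used the top view's fit, because it matched the reader's outline.

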